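# Pop a spice tin out of the spring caddy and trap it

## Robot

A 7-joint arm with a two-finger parallel gripper is mounted at the origin on the work surface. World frame = base frame: x ahead of the robot, y to its left, z up, the work surface at z = 0. Lengths are in m, angles in rad, forces in N, time in s.
With the tool pointing down it reaches from about 0.35 to 0.9 m from the base axis. Payload 19.9 kg.
Tool frame: the origin (TCP) lies on the mounting face of the last link; the fingertips stand 199 mm ahead of it and the grasp point (between the pads) lies 180 mm ahead of it (ctrl.finger_overhang is the distance from the TCP to the fingertips, in m); z points along the fingers, y is the line along which they close (so a half turn about z gives the same grasp; the last joint's range is limited). The gripper opens to 94 mm and grips with 3 to 60 N. Pads are 16 mm wide; open, the fingers measure 119 mm over their backs; the gripper's body (75 mm by 177 mm) begins 78 mm behind the grasp point.
Start: joints at [1.214, 0.417, -0.01, 1.614, 0.005, 1.111, -0.053], TCP at [0.194, -0.594, 0.405] pointing down, gripper open.
Joint ranges: [-2.81, 2.81], [-0.39, 2.02], [-1.27, 1.25], [0.06, 2.57], [-1.19, 4.33], [0.19, 2], [-2.82, 2.82]. Speed limits (rad/s): [1.89, 1.89, 2.39, 2.39, 3.01, 3.01, 3.01].

## Interface

Orientations are given as a unit quaternion [w, x, y, z].
In Python, from station import ctrl, viewer gives the robot as it stands.
- The arm moves only by the shell command python3 -m inch 'ROWS' [OPENING] [FORCE]. ROWS is JSON, a list that holds one entry, the list of rows, each a list of 6 numbers: the shift along the tool's x, y, z normalised to -1 to 1, where 1 is 3 cm, then the turn, a rotation vector about the tool's x, y, z normalised to -1 to 1, where 1 is 45 degrees. In form: [[[dx, dy, dz, wx, wy, wz], ...]]. A call has 1 to 10 rows; each row shifts and turns the commanded pose from where the row before left it, along the tool's axes as they then stand; what a row does not reach is not made up. A row lasts 1/8 s, in which the tool goes at most 62.5 mm and 10.7 degrees, less where a joint would pass 70% of its speed; a pose out of reach is approached as far as the arm can. A call with a number of a shift or a turn outside -1 to 1 is refused whole. A call with a gripper value outside its range is refused whole. OPENING is the finger opening in mm, from 0 to 94, set as the call begins (- or left out, the last holds). The fingers move at their own pace and stop on an object; FORCE is the grip in N (left out, the last holds). Time passes only in rows, so rows that do not move let the fingers close. It gives the time, the measured TCP pose, the force, the opening and the grip force at its end, in the units of the state.
- ctrl.sense(): the state, without advancing time (a new reading comes with each control period).
- viewer.read_camera(name): name is "scene" or "top"; returns a dict with "pixels" (384x512x3 uint8, blue, green, red), "mtx" (3x3 intrinsics, pixels), "k1" (the pictures are not rectified: a ray, as slopes to the right and down, at radius r is drawn at 1 + k1 r^2 times it, then the intrinsics apply), "pose" (4x4, takes a point from camera to world coordinates). Camera axes: x right, y down, z forward; pixel columns grow to the right and rows downward; lengths in m; the calibration is good to about 2 mm. A picture is of the moment at which its call begins. There is no depth.
- ctrl.close_job(): hands the job in; it is judged then, once.
Trained networks look in a picture, given as the dict that the camera call returned (one of the last four; its "shot" number tells which), for a name from the list of things; names that differ only in an ending like _2 or _b are one class to them, and where a whole thing is asked for, a point or a joint stands for the part that bears it (a point fixed in the world has none). Each returns a list of dicts, best first, with "p" (0 to 1); they miss things now and then, are a little off and sometimes report something else, mostly with a low value. They report only what shows in the picture. A call takes as long as a camera call. They do not tell look-alikes from the thing itself.
- viewer.spot_in(picture, target): "bbox" ([centre column, centre row, width, height] in pixels, round what is visible of it).
- viewer.landmark_of(picture, target): "position" ([column, row] in pixels: a listed point, or the origin of a listed thing).
The state is a dict: "time_s": time; "joint_pos": joint angles; "qd": joint speeds; "effort": joint torques, N m; "tcp_pos": TCP position; "orientation": TCP orientation; "wrist_force": force on the tool from outside, world axes, zero at the start; "moment": the same for the moment, N m; "opening": finger opening in m; "grip_force": force on a finger pad.
Only numpy, scipy, OpenCV 4.12 (cv2) and the standard library are available. Lean on these libraries where they do the work, as an engineer would, in place of code of your own. Each camera call takes 0.05 s, during which the arm holds its last target. There are 200 camera calls.

## Task

Press the caddy's spring ejector key all the way down with one finger so that the spice tin pops out of its bay, and stop the tin with the other finger while it is on the landing beside the key, before it slides away off the end. Finish while still holding it so: one finger keeping the key down, the tin out of the bay and resting against the other finger. Do not pinch, lift or tip the tin, and do not disturb the other things on the ledge.

Things in the scene. Friction and masses are not known exactly. Their poses are not given: they have to be found in the camera images.
- spice_caddy: Low open-topped wooden spice caddy fixed to the ledge, holding one tin. Origin: underside, lane centre line, at the gate. The tin comes out along -x; z up. Lane floor 20 mm high, 49 mm wide, from x = -50 mm (open front end) to 120 mm. Bay walls (x > 4 mm) 50 mm high, 61 mm over the outside; spring block (x 100 to 120 mm) 58 mm high. Key housing: x -54 to -10, y 32 to 78 mm, 34 mm high.
- landing (a point): Point on the lane floor beside the middle of the key: x = -32 mm, y = 0, z = 20 mm in the caddy's frame. The landing is the lane in front of the gate, 50 mm long with low rails at y = +-27.5 mm, tops 30 mm high; its front end is open, with a 20 mm drop. A finger standing in the lane over this point stops the tin after it has come about 20 to 25 mm forward.
- pusher_face (a point): Middle of the front face of the sprung pusher, 38 mm wide, behind the tin (caddy x = 46 mm at the start). Once the gate is down it drives the tin forward with 2 to 3 N over an 85 mm stroke at about 0.2 m/s; an untrapped tin is off the landing in well under a second, so the stopping finger must hang in the lane before the key is pressed through.
- spice_tin: Square steel spice tin 45 x 45 x 55 mm high, about 120 g, loose. Origin: centre of its underside; z up. At the start it stands in the bay, front face at the gate: origin at x = 22, y = 0, z = 20 mm in the caddy's frame, top 75 mm above the ledge. It can slide only along the lane. It is popped out once it has come 10 mm forward and has slid away at 45 mm.
- ejector (a joint): Downward travel of the ejector key in m: 0 up, 0.012 fully down. Sprung: about 3 N to start, 6 N fully down, plus up to 3 N of gate friction; it rises when let go. It carries the gate bar that stands 6 mm high across the lane in front of the tin, which lets the tin go at about 0.006. More than 0.008 counts as held down.
- ejector_top (a point): Centre of the top of the ejector key, a flat aluminium pad 36 mm (caddy x) by 32 mm (caddy y), at x = -32, y = 55 mm in the caddy's frame: 55 mm to the side of the lane's centre line. Its top is 55 mm above the ledge when up, 43 mm fully down, so a second fingertip at that height hangs clear over the lane floor and rails, 32 mm below the tin's top.
- bowl: Small white ceramic bowl, 90 mm across, 42 mm high, standing loose to the -y side of the landing; leave alone. Origin: centre of underside.
- container: Clear plastic container with a white screw-top lid, 88 mm across, 105 mm high, loose, to the -y side of the bay; leave alone. Origin: centre of underside.
- opener: Flat steel bottle opener 115 mm long, 5 mm thick, loose, lying in front of the landing; leave alone. Origin: underside, near its middle.
- spoon: Wooden spoon 240 mm long lying loose to the +y side of the bay; leave alone. Origin: underside, near its middle.
- griddle: Round cast-iron griddle, 230 mm across, 20 mm high, with a 110 mm handle, far on the left; leave alone. Origin: centre of underside.
- mug: Blue ceramic mug, 80 mm across, 90 mm high, far on the right; leave alone. Origin: centre of underside.
- coffee_jar: Jar with a steel cap, 90 mm across, 130 mm high, far on the right; leave alone. Origin: centre of underside.
Mind the look-alikes: they are no part of the job. What is meant by the spice_tin is not orange or yellow, and is the smaller of those in its own colour.

How it is judged:
On the way, in this order (a step that is already met when the one before it is completed fails the run):
1. the ejector key is being pressed (value of joint ejector above 0.002 m).
2. the tin has popped out and is trapped on the landing against a finger while the key is held down (value of joint ejector above 0.008 m and x of spice_tin in the frame of spice_caddy between -0.022 and 0.013 m and contact force between the fingers and spice_tin above 0.3 N and z of spice_tin in the frame of spice_caddy below 0.026 m and angle between spice_tin's own z axis and vertical below 0.2 rad), for 0.3 s.
At the end, for the whole second after the job is handed in: The key is held at least 8 mm down (of 12), the tin has come 10 to 45 mm forward and rests upright (within 0.2 rad) on the lane floor (within 6 mm), still, pressing against a finger with more than 0.3 N (all of step 2 and linear speed of spice_tin below 0.02 m/s); the arm keeps its last pose, push and grip.
It fails at once if the tin slid away: it came 45 mm or more forward (x of spice_tin in the frame of spice_caddy below -0.022 m).
It fails at once if the tin was lifted or carried (more than 8 mm up) (z of spice_tin in the frame of spice_caddy above 0.028 m).
It fails at once if the tin was tipped (angle between spice_tin's own z axis and vertical above 0.35 rad).
It fails at once if another thing on the ledge was shifted by more than 15 mm (distance of any of bowl, container, opener, spoon, griddle, mug, coffee_jar from where it was at the start of the episode above 0.015 m).
It also fails if it takes over 32 s, if anything falls off the work surface, if the arm or the gripper's body presses on something with over 40 N, if the wrist force passes 120 N, or if a joint passes its speed limit or range.

## Working session

There is one attempt and no reset: what is moved stays moved. The work goes in short steps, Python scripts to look and compute and a shell command to move; the robot and the scene stay as the last step left them, time stands still between calls to the robot, and variables do not carry over. Pictures are saved under pics/ and viewed, at most 10 in all, crops included, and the job is handed in when it is done.

```bash
ls; mkdir -p pics
cat > h.py <<'E'
import numpy as np, cv2
from station import ctrl, viewer
def ray(pic,uv):
    K=pic["mtx"];k=float(np.ravel(pic["k1"])[0])
    d=np.array([(uv[0]-K[0][2])/K[0][0],(uv[1]-K[1][2])/K[1][1]])
    u=d.copy()
    for _ in range(30): u=d/(1+k*(u@u))
    T=np.array(pic["pose"]);return T[:3,3],T[:3,:3]@np.array([u[0],u[1],1])
def onz(pic,uv,z):
    o,d=ray(pic,uv);return o+d*(z-o[2])/d[2]
def proj(pic,P):
    T=np.array(pic["pose"]);c=T[:3,:3].T@(np.array(P)-T[:3,3]);s=c[:2]/c[2]
    s=s*(1+float(np.ravel(pic["k1"])[0])*(s@s));K=np.array(pic["mtx"]);return K[:2,:2]@s+K[:2,2]
E
python3 - <<'E'
from h import *
np.set_printoptions(precision=4,suppress=True)
print(ctrl.sense())
ims=[]
for c in("scene","top"):
    p=viewer.read_camera(c);ims.append(p["pixels"]);print(c,p["k1"],np.array(p["pose"]))
    for t,z in(("spice_caddy",0),("landing",.02),("pusher_face",.04),("spice_tin",.02),("ejector_top",.055),("bowl",0),("container",0),("opener",0),("spoon",0)):
        for r in viewer.landmark_of(p,t)[:3]: print(t,round(r["p"],2),np.round(r["position"]),onz(p,r["position"],z))
cv2.imwrite("pics/a.png",np.vstack(ims)[:, :] if 0 else cv2.resize(np.hstack(ims),(800,300)))
cv2.imwrite("pics/s.png",ims[0]);cv2.imwrite("pics/t.png",ims[1])
E
```

```text
pics
{'time_s': 0.0, 'joint_pos': array([ 1.2145,  0.418 , -0.0103,  1.6141,  0.0047,  1.1107, -0.053 ]), 'qd': array([-0.0009, -0.0006, -0.0007, -0.0006, -0.0002, -0.0015,  0.0004]), 'effort': array([ -0.0005, -85.1242,   0.6379, -42.597 ,  -0.0489,   0.0187,
         0.0002]), 'tcp_pos': array([ 0.1935, -0.5942,  0.404 ]), 'orientation': array([-0.0006,  0.9876,  0.1568, -0.0001]), 'wrist_force': array([-1.2021,  0.2409, -0.8508]), 'moment': array([-0.0452, -0.0342, -0.0177]), 'grip_force': 0.0, 'opening': 0.09414386995761863}
scene -0.07904305605700548 [[ 0.667   0.5549 -0.4971  1.3749]
 [ 0.745  -0.5045  0.4365 -0.7044]
 [-0.0086 -0.6615 -0.7499  1.3211]
 [ 0.      0.      0.      1.    ]]
spice_caddy 0.77 [257. 206.] [ 0.586  -0.0094  0.    ]
landing 0.74 [248. 189.] [0.5069 0.0127 0.02  ]
landing 0.56 [252. 196.] [ 0.5455 -0.0003  0.02  ]
pusher_face 0.5 [262. 207.] [ 0.6272 -0.0192  0.04  ]
spice_tin 0.76 [269. 254.] [ 0.7847 -0.1317  0.02  ]
spice_tin 0.74 [248. 188.] [0.5055 0.0143 0.02  ]
spice_tin 0.55 [219. 177.] [ 0.3815 -0.0348  0.02  ]
ejector_top 0.57 [265. 188.] [0.5
[... 289 characters left out ...]
.] [0.6601 0.1058 0.    ]
top -0.0407680545754703 [[ 0.0009 -0.9856  0.1688  0.3232]
 [-1.      0.0001  0.0059  0.0238]
 [-0.0058 -0.1688 -0.9856  1.477 ]
 [ 0.      0.      0.      1.    ]]
spice_caddy 0.64 [275. 189.] [ 0.5828 -0.01    0.    ]
landing 0.87 [270. 198.] [0.547  0.0063 0.02  ]
pusher_face 0.46 [281. 172.] [ 0.6325 -0.0296  0.04  ]
spice_tin 0.91 [284. 254.] [ 0.361  -0.0404  0.02  ]
spice_tin 0.81 [305. 130.] [ 0.7821 -0.115   0.02  ]
spice_tin 0.72 [276. 185.] [ 0.5919 -0.0136  0.02  ]
bowl 0.78 [304. 205.] [ 0.5265 -0.1104  0.    ]
container 0.96 [320. 176.] [ 0.6282 -0.1636  0.    ]
opener 0.47 [262. 219.] [0.4797 0.0331 0.    ]
spoon 0.7 [238. 168.] [0.6535 0.1142 0.    ]
```

Run:
```python
from h import *
t=cv2.imread("pics/t.png")[105:275,200:355];s=cv2.imread("pics/s.png")[135:285,180:325]
f=lambda i:cv2.resize(i,(400,int(400*i.shape[0]/i.shape[1])),interpolation=2)
a,b=f(t),f(s);H=max(len(a),len(b));q=lambda i:cv2.copyMakeBorder(i,0,H-len(i),0,0,0)
cv2.imwrite("pics/crop.png",np.hstack([q(a),q(b)]))
```

```text
(no output)
```

View pics/crop.png

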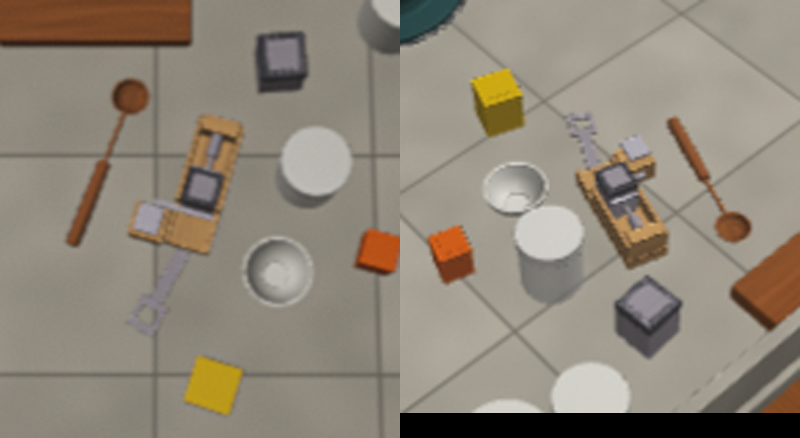

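View pics/t.png

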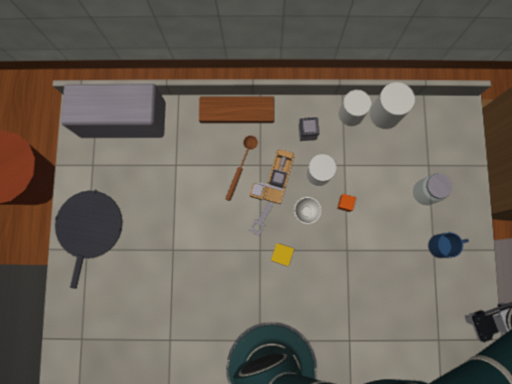

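The tin candidates in the top image are:
- grey in the caddy bay, (279,178)
- larger grey, (310,127)
- yellow, (283,254)
- orange, (346,202)

The spice_tin is the small grey one in the bay. It isn't orange or yellow, it's the smaller of the two greys, and the enlarged crop shows it standing in the bay. The key pad is at about (258,189). Next I'll fit the caddy pose.

```bash
cat > fit.py <<'E'
from h import *
from scipy.optimize import least_squares
def tcr(u,v): return np.array([200+u/400*155-.2,105+v/400*155-.2])
def scr(u,v): return np.array([180+(u-400)/400*145-.2,135+v/400*145-.2])
def fit(top,sc,show=True):
    L=lambda p,t:[np.array(r["position"]) for r in viewer.landmark_of(p,t)]
    obs=[("tin top",top,tcr(205,187),(.022,0,.075)),("key",top,tcr(149,217),(-.032,.055,.055)),
     ("bk L",top,tcr(200,116),(.12,.0305,.058)),("bk R",top,tcr(243,122),(.12,-.0305,.058)),
     ("tin top",sc,scr(617,181),(.022,0,.075)),("key",sc,scr(636,148),(-.032,.055,.055)),
     ("landing",top,np.array([270,198]),(-.032,0,.02)),("caddy",top,np.array([275,189]),(0,0,0)),
     ("caddy",sc,np.array([257,206]),(0,0,0)),("landing",sc,np.array([252,196]),(-.032,0,.02))]
    def W(x,p):
        c,s=np.cos(x[2]),np.sin(x[2]);return [x[0]+c*p[0]-s*p[1],x[1]+s*p[0]+c*p[1],p[2]]
    f=lambda x:np.concatenate([proj(o[1],W(x,o[3]))-o[2] for o in obs])
    r=least_squares(f,[.58,-.01,-.35],loss="soft_l1",x_scale=[.01,.01,.1])
    for o,e in zip(obs,r.fun.reshape(-1,2) if 0 else f(r.x).reshape(-1,2)): print(o[0],np.round(e,1))
    return r.x,W
if __name__=="__main__":
    top=viewer.read_camera("top");sc=viewer.read_camera("scene")
    x,W=fit(top,sc);print(x,np.degrees(x[2]))
    g=W(x,(-.032,.0275,0));print("target",g)
    s=ctrl.sense();d=np.array(g[:2])-s["tcp_pos"][:2]
    a=2*np.arctan2(s["orientation"][2],s["orientation"][1]);X=np.array([np.cos(a),np.sin(a)]);Y=np.array([X[1],-X[0]])
    print("turn about tool z deg",np.degrees(a-x[2]),"tool shift mm",1e3*d@X,1e3*d@Y)
E
python3 fit.py
```

```text
tin top [-1.5  0.4]
key [-0.8  0.8]
bk L [-0.2 -1.4]
bk R [0.8 1.4]
tin top [-0.1 -2.4]
key [-0.1 -1.5]
landing [ 2.7 -1.9]
caddy [ 0.2 -0.9]
caddy [-0.9  0.4]
landing [0.6 1.4]
[ 0.58442386 -0.01178139 -0.29172285] -16.714488198966688
target [np.float64(0.5616849392030527), np.float64(0.023760020263695135), 0]
turn about tool z deg 34.74978302411499 tool shift mm 541.4412512069388 -473.6838294388058
```

```bash
R='x'; python3 -m inch '[[[0.9,-0.79,0,0,0,0],[0.9,-0.79,0,0,0,0],[0.9,-0.79,0,0,0,0],[0.9,-0.79,0,0,0,0],[0.9,-0.79,0,0,0,0],[0.9,-0.79,0,0,0,0],[0.9,-0.79,0,0,0,0],[0.9,-0.79,0,0,0,0],[0.9,-0.79,0,0,0,0],[0.9,-0.79,0,0,0,0]]]' 43
python3 -m inch '[[[0.9,-0.79,0,0,0,0],[0.9,-0.79,0,0,0,0],[0.9,-0.79,0,0,0,0],[0.9,-0.79,0,0,0,0],[0.9,-0.79,0,0,0,0],[0.9,-0.79,0,0,0,0],[0.9,-0.79,0,0,0,0],[0.9,-0.79,0,0,0,0],[0.5,-0.4,0,0,0,0],[0,0,0,0,0,0]]]'
python3 -m inch '[[[0,0,0,0,0,0.2],[0,0,0,0,0,0.2],[0,0,0,0,0,0.2],[0,0,0,0,0,0.17],[0,0,0.3,0,0,0],[0,0,0.6,0,0,0],[0,0,0.6,0,0,0],[0,0,0,0,0,0]]]'
cat > look.py <<'E'
import sys
from h import *
n=sys.argv[1]
top=viewer.read_camera("top");sc=viewer.read_camera("scene")
t=top["pixels"][135:215,225:325];s=sc["pixels"][155:245,215:315]
cv2.imwrite(f"pics/{n}.png",np.hstack([cv2.resize(t,(400,400*80//100+40),interpolation=2) if 0 else cv2.copyMakeBorder(cv2.resize(t,(400,320),interpolation=2),0,40,0,0,0),cv2.resize(s,(400,360),interpolation=2)]))
st=ctrl.sense();print(st)
E
python3 look.py n1
```

```text
time_s: 2.35
tcp_pos: [0.3774, -0.2843, 0.4048]
orientation: [0.0, 0.988, 0.157, 0.0]
wrist_force: [-0.1, 0.4, 0.5]
opening: 0.0433
grip_force: 0.0
time_s: 3.6
tcp_pos: [0.5344, -0.021, 0.4046]
orientation: [-0.0, 0.987, 0.158, 0.0]
wrist_force: [-0.6, 0.0, -0.3]
opening: 0.0429
grip_force: 0.0
time_s: 4.6
tcp_pos: [0.5337, -0.0222, 0.3577]
orientation: [0.0, 0.99, -0.144, -0.002]
wrist_force: [0.2, -0.1, -0.2]
opening: 0.0431
grip_force: 0.0
{'time_s': 4.7, 'joint_pos': array([ 0.2568274 ,  0.32507614, -0.32762524,  1.87540875,  0.12529975,
        0.96154002, -1.98684698]), 'qd': array([-0.00212877, -0.01305896,  0.00209701, -0.00834849, -0.00036956,
        0.00126078, -0.00173049]), 'effort': array([ 5.82866091e-02, -6.87168360e+01, -3.86566713e+00, -3.77807808e+01,
        6.55166293e-02, -1.69791346e-01,  4.56083362e-03]), 'tcp_pos': array([ 0.53417937, -0.02206408,  0.35945593]), 'orientation': array([-8.82972951e-05,  9.89557644e-01, -1.44137341e-01, -2.96328034e-04]), 'wrist_force': array([ 0.04572433,  0.27482667, -0.24133536]), 'moment': array([ 0.08287413, -0.00625716,  0.04646157]), 'grip_force': 0.0, 'opening': 0.04334692582924551}
```

View pics/n1.png

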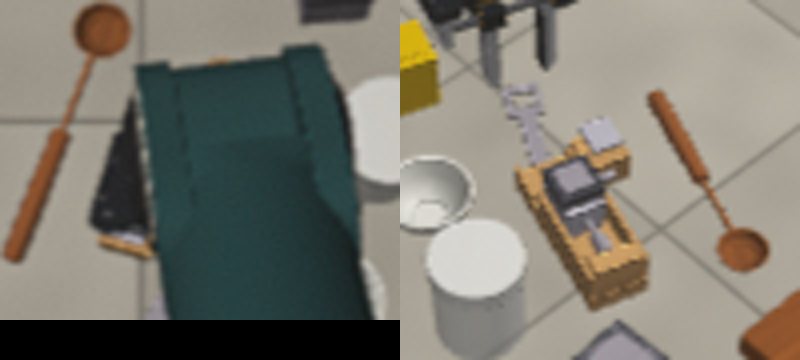

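The scene crop shows the arm blocking the top view. In the scene view the key pad is at (266,188), the tin top at (259,199), and the spring-block corners at about (260,226) and (276,219). I'll refit with these points and check the result with a wireframe overlay.

```bash
cat > fit2.py <<'E'
from h import *
from scipy.optimize import least_squares
from fit import tcr
top=viewer.read_camera("top");sc=viewer.read_camera("scene")
q=lambda u,v:np.array([215+(u-400)/4-.4,155+v/4-.4])
obs=[("tin",top,tcr(205,187),(.022,0,.075)),("key",top,tcr(149,217),(-.032,.055,.055)),
 ("bkL",top,tcr(200,116),(.12,.0305,.058)),("bkR",top,tcr(243,122),(.12,-.0305,.058)),
 ("tin",sc,q(576,175),(.022,0,.075)),("key",sc,q(603,133),(-.032,.055,.055)),
 ("bkR",sc,q(583,283),(.12,-.0305,.058)),("bkL",sc,q(646,259),(.12,.0305,.058)),("fr",sc,q(517,172),(-.05,-.0295,.03))]
def W(x,p):
    c,s=np.cos(x[2]),np.sin(x[2]);return [x[0]+c*p[0]-s*p[1],x[1]+s*p[0]+c*p[1],p[2]]
f=lambda x:np.concatenate([proj(o[1],W(x,o[3]))-o[2] for o in obs])
r=least_squares(f,[.58,-.01,-.35],loss="soft_l1",x_scale=[.01,.01,.1]);x=r.x
for o,e in zip(obs,f(x).reshape(-1,2)): print(o[0],np.round(e,1))
print(x,np.degrees(x[2]));np.save("x.npy",x)
def box(a,b,c,d,z): return [(a,c,z),(b,c,z),(b,d,z),(a,d,z)]
B=[box(-.05,-.014,.039,.071,.055),box(-.0005,.0445,-.0225,.0225,.075),box(.1,.12,-.0305,.0305,.058),box(.004,.12,-.0305,.0305,.05),box(-.05,.12,-.0305,.0305,0)]
out=[]
for p,im,(u0,v0) in((top,cv2.imread("pics/t.png"),(230,135)),(sc,sc["pixels"].copy(),(220,160))):
    c=cv2.resize(im[v0:v0+80,u0:u0+80],(400,400),interpolation=1)
    for i,b in enumerate(B):
        pts=[(proj(p,W(x,k))-[u0-.5,v0-.5])*5 for k in b]
        cv2.polylines(c,[np.int32(pts)],True,[(0,0,255),(0,255,0),(255,0,0),(255,0,255),(0,255,255)][i],1)
    out.append(c)
cv2.imwrite("pics/o.png",np.hstack(out))
E
python3 fit2.py
```

```text
tin [-0.4 -0.3]
key [ 0.3 -0.1]
bkL [ 1.  -2.1]
bkR [2.  0.7]
tin [-0.4  0.6]
key [-0.2 -0. ]
bkR [ 1.7 -1.7]
bkL [ 1.1 -1.4]
fr [-0.4 -1.7]
[ 0.58699666 -0.01529369 -0.29543127] -16.926965167321725
```

View pics/o.png

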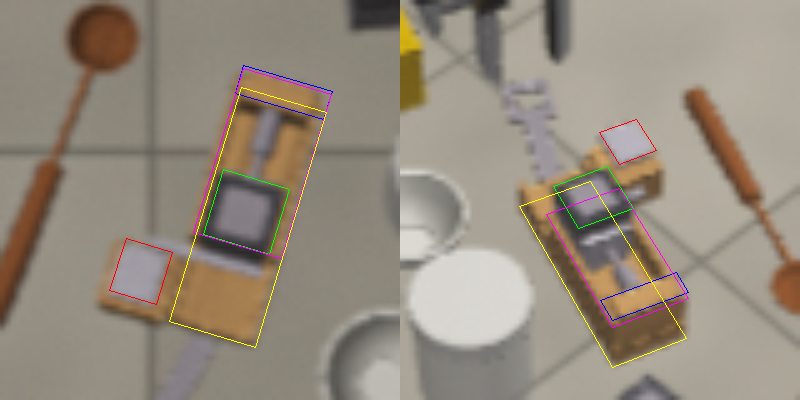

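```bash
cat > go.py <<'E'
from h import *
x=np.load("x.npy");c,s=np.cos(x[2]),np.sin(x[2])
st=ctrl.sense();q=st["orientation"];a=2*np.arctan2(q[2],q[1])
g=np.array([x[0]+c*-.032-s*.0275,x[1]+s*-.032+c*.0275])
d=g-st["tcp_pos"][:2];X=np.array([np.cos(a),np.sin(a)]);Y=np.array([X[1],-X[0]])
print("yaw",np.degrees(a),"target",g,"shift units",d@X/.03,d@Y/.03,"tip z",st["tcp_pos"][2]-ctrl.finger_overhang,"t",st["time_s"],st["wrist_force"])
E
python3 go.py
```

```text
yaw -16.594226590716147 target [0.5643897 0.0203318] shift units 0.5583792486371152 -1.6415064933755554 tip z 0.1608705200615937 t 4.8 [ 0.06786926  0.78681047 -0.07149504]
```

```bash
python3 -m inch '[[[0.14,-0.41,0,0,0,0],[0.14,-0.41,0,0,0,0],[0.14,-0.41,0,0,0,0],[0.14,-0.41,0,0,0,0],[0,0,0.6,0,0,0],[0,0,0.6,0,0,0],[0,0,0.6,0,0,0],[0,0,0.6,0,0,0],[0,0,0.3,0,0,0],[0,0,0,0,0,0]]]'; python3 go.py; python3 look.py n2
```

```text
time_s: 6.05
tcp_pos: [0.5642, 0.0202, 0.278]
orientation: [0.0, 0.99, -0.144, -0.001]
wrist_force: [-0.2, 0.7, 0.2]
opening: 0.0425
grip_force: 0.0
yaw -16.613938423169824 target [0.5643897 0.0203318] shift units 0.005413390929847013 -0.006157040532623407 tip z 0.07884427338778272 t 6.05 [-0.24025245  0.65944644  0.17805184]
{'time_s': 6.15, 'joint_pos': array([ 0.15905743,  0.4825186 , -0.31477063,  1.86130951,  0.19635589,
        0.8273354 , -2.11623391]), 'qd': array([-7.52938629e-04, -7.95119603e-03,  6.54136583e-05, -1.71022069e-03,
        3.61118100e-04,  5.33163542e-04, -3.41916966e-04]), 'effort': array([-2.47118098e-02, -8.00374389e+01, -5.46738535e+00, -3.39276481e+01,
        5.27236098e-02, -1.12384760e-01, -1.44314650e-02]), 'tcp_pos': array([0.56443567, 0.02028906, 0.27904124]), 'orientation': array([-8.66369267e-05,  9.89510517e-01, -1.44460628e-01,  2.39006577e-04]), 'wrist_force': array([-0.00452444, -0.22198062, -0.36005981]), 'moment': array([ 0.08371438, -0.02312229,  0.0346028 ]), 'grip_force': 0.0, 'opening': 0.043097007840340366}
```

View pics/n2.png

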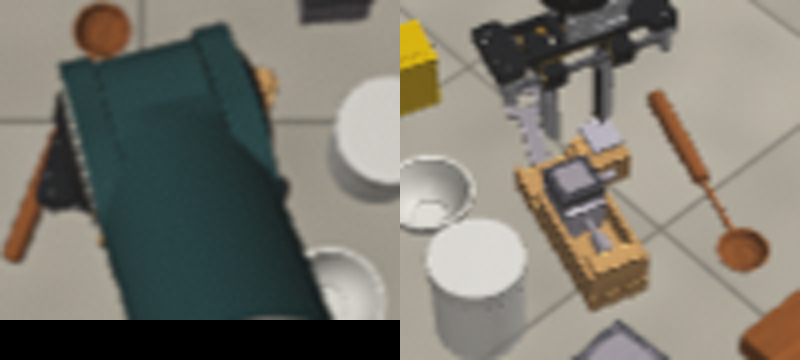

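The fingertips hang over the key pad and the lane at crop (600,122) and (552,137), in line with the fit. Descending.

```bash
python3 -m inch '[[[0,0,0.2,0,0,0],[0,0,0.25,0,0,0],[0,0,0.2,0,0,0],[0,0,0.1,0,0,0],[0,0,0.1,0,0,0],[0,0,0,0,0,0]]]'; python3 -m inch '[[[0,0,0.05,0,0,0],[0,0,0.05,0,0,0],[0,0,0.05,0,0,0],[0,0,0,0,0,0]]]';  python3 go.py
```

```text
time_s: 6.9
tcp_pos: [0.5643, 0.0202, 0.2531]
orientation: [-0.0, 0.99, -0.144, -0.0]
wrist_force: [-0.2, 0.0, 1.6]
opening: 0.0431
grip_force: 0.5
time_s: 7.4
tcp_pos: [0.5643, 0.0202, 0.2487]
orientation: [-0.0, 0.99, -0.144, 0.0]
wrist_force: [-2.0, -0.3, 2.3]
opening: 0.0429
grip_force: 1.1
yaw -16.610795926523924 target [0.5643897 0.0203318] shift units 0.0032431749988835663 -0.003985254402749535 tip z 0.049480919039461224 t 7.4 [-1.95064347 -0.25784693  2.27918277]
```

Contact is made: about 2 N up on the key, and −2 N along x suggests the tin already rests on the finger. Pressing through.

```bash
python3 -m inch '[[[0,0,0.08,0,0,0],[0,0,0.08,0,0,0],[0,0,0.05,0,0,0],[0,0,0,0,0,0],[0,0,0,0,0,0],[0,0,0,0,0,0]]]';  python3 go.py; python3 look.py n3
```

```text
time_s: 8.15
tcp_pos: [0.5643, 0.0203, 0.2425]
orientation: [-0.0, 0.99, -0.145, -0.0]
wrist_force: [-3.3, -0.5, 6.0]
opening: 0.0427
grip_force: 4.6
yaw -16.61998022320903 target [0.5643897 0.0203318] shift units 0.004030093378279661 -0.0025633527348988016 tip z 0.043262915070067465 t 8.15 [-3.26857411 -0.52096409  6.00089342]
{'time_s': 8.25, 'joint_pos': array([ 0.14561144,  0.5361773 , -0.29919058,  1.87938456,  0.2206962 ,
        0.75805724, -2.13592337]), 'qd': array([ 0.00151227,  0.00085647,  0.00054477,  0.00194539, -0.00143087,
       -0.00017831,  0.00154439]), 'effort': array([ 1.31428373e-02, -8.13688946e+01, -5.35614118e+00, -3.19352674e+01,
        3.47750466e-01, -8.48276205e-01,  6.16414449e-02]), 'tcp_pos': array([0.56423299, 0.02026477, 0.24244196]), 'orientation': array([-2.89431831e-05,  9.89503402e-01, -1.44509570e-01, -2.88311457e-05]), 'wrist_force': array([-3.32763314,  0.0251518 ,  5.68113226]), 'moment': array([ 0.23427433,  0.68897876, -0.11564296]), 'grip_force': 4.638107400387526, 'opening': 0.04271307862540294}
```

View pics/n3.png

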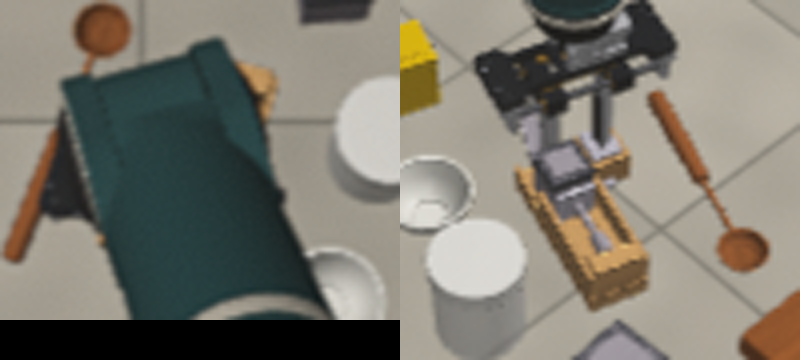

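The tin has slid forward against the lane finger, with its top now at crop (565,160). The other finger holds the key down. I'll check the tin's position and press 0.6 mm more for margin.

```bash
python3 -m inch '[[[0,0,0.02,0,0,0],[0,0,0,0,0,0],[0,0,0,0,0,0],[0,0,0,0,0,0]]]'
python3 - <<'E'
from h import *
sc=viewer.read_camera("scene");x=np.load("x.npy")
for u,v in((576,175),(565,160)):
    P=onz(sc,(215+(u-400)/4-.4,155+v/4-.4),.075)[:2]-x[:2];c,s=np.cos(x[2]),np.sin(x[2]);print("tin caddy xy",c*P[0]+s*P[1],-s*P[0]+c*P[1])
st=ctrl.sense();print(st["wrist_force"],st["tcp_pos"])
E
```

```text
time_s: 8.75
tcp_pos: [0.5643, 0.0203, 0.2423]
orientation: [-0.0, 0.989, -0.145, 0.0]
wrist_force: [-5.5, -0.1, 14.6]
opening: 0.0429
grip_force: 8.5
tin caddy xy 0.020153087149310352 0.002715884192087781
tin caddy xy -0.000828710519817032 0.0011341083657845105
[-6.73747587e+00  5.93114137e-03  1.44264872e+01] [0.56429442 0.02031777 0.24230264]
```

The key is on its stop at 14 N, and the tin has come about 21 mm forward and rests on the finger. Handing in.

```bash
python3 -c "
from station import ctrl
print(ctrl.close_job())"
```

```text
the job is handed in; nothing more can be done
None
```

The job is handed in, but no verdict came back: one finger holds the key on its stop at about 14 N, and the tin, about 21 mm out of its bay, rests against the other finger.

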